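Tuck the edging strip under the lapped slat of a relief panel

TASK

Give the bare seat of the panel a burst of adhesive: push the spray can's cap fully down and let it spring back up. Then take the longer ribbed strip by its rib, lay it on the bare seat and slide its thin front edge at least 20 mm under the loose slat along its whole length, centred on the slat left to right, without lifting the slat and leaving the other things on the table where they are. Finish while still holding: the program ends with the gripper on the strip, pushing it down firmly flat on the panel.

Things in the scene. Friction and masses are not known exactly. Their poses are not given: they have to be found in the camera images.
- panel: Fixed plywood board, 18 mm thick, flat on the table. Origin at table level below the middle of the loose slat's front edge; x points from the bare seat in under the slat, y left along its edge. Spans x -130 to 170, y -130 to 130 mm. Bare seat (top z 18): x -130 to 0. From x 0 the slat covers it with a 9 mm gap; a fixed stop closes the gap at x 45. Fixed upper slat behind, top 43 mm high.
- slat (a joint): The loose wooden slat (120 mm deep, 200 mm wide, 6 mm thick, 110 g; panel frame x 0 to 120 mm, underside at z 27 mm), hinged freely along its back edge. 0 = lying down as it starts, held by its own weight; grows in rad as its front edge lifts (0.05 rad is 6 mm at the edge).
- slat_edge (a point): Middle of the loose slat's front lower edge, 27 mm above the table when down.
- strip: Loose dark aluminium strip, 150 mm long (y): leaf 80 mm wide (x -40 to 40), 4 mm thick, with an upright rib 10 mm thick along its rear (x -40 to -30, full length, top 34 mm above the underside). Origin: middle of the leaf's underside; x points from rib to the thin front edge that goes under the slat. 200 to 310 g. Starts flat on the table, x roughly away from the robot.
- strip_front_left (a point): Underside of the strip's front edge, at strip x 40, y 70 mm.
- strip_front_right (a point): Underside of the strip's front edge, at strip x 40, y -70 mm.
- rib_top (a point): Middle of the rib's top, at strip x -35, y 0, z 34 mm.
- cap (a joint): Sprung white cap of the fixed spray can: 0 = up, 0.006 m = fully down. It moves straight down; needs 1.4 N to start and 5.6 N fully down; springs back by itself.
- cap_top (a point): Middle of the cap's flat round top, 28 mm in diameter, 206 mm above the table when up. Its top is 23 mm above the shoulder of the can, 66 mm in diameter, held upright in a 90 mm square wooden foot.
- offcut: Loose offcut of the same profile, only 90 mm long; not wanted, leave it. Origin and axes as for the strip.
- tape: Loose roll of tape lying flat, 70 mm across, 25 mm high; leave it. Origin at its underside's middle.
- brush: Loose paint brush lying on the table; leave it. Its x runs along it.
- jar: Loose glass jar with lid, 66 mm across, 90 mm high; leave it. Origin at its underside's middle.
- knife: Loose spatula lying on the table; leave it. Its x runs along it.
Not all that is in view belongs to the job. What is shaped like the strip but white is not meant. There is more than one size of the part that bears cap; the job needs the larger.

How it is judged:
By the outcome, as a careful person would: the job done as asked, in the order asked, and still so for the second after the job is handed in, while the arm keeps its last pose, push and grip.
It also fails if it takes over 58 s, if anything falls off the work surface, if the arm or the gripper's body presses on something with over 40 N, if the wrist force passes 120 N, or if a joint passes its speed limit or range.

ROBOT

A 6-joint arm with a two-finger parallel gripper is mounted at the origin on the work surface. World frame = base frame: x ahead of the robot, y to its left, z up, the work surface at z = 0. Lengths are in mm, angles in rad, forces in N, time in s.
With the tool pointing down it reaches from about 275 to 750 mm from the base axis. Payload 10.2 kg.
Tool frame: the origin (TCP) lies at the very end of the fingers, on their centre line; the grasp point (between the pads) lies 19 mm behind it; z points along the fingers, y is the line along which they close (so a half turn about z gives the same grasp; the last joint's range is limited). The gripper opens to 85 mm and grips with 20 to 120 N. Pads are 22 mm wide; open, the fingers measure 114 mm over their backs; the gripper's body (76 mm by 85 mm) begins 54 mm behind the grasp point. The pads swing forward as they close: fully open they stand 13 mm farther back than shut.
Start: joints at [1.012, 0.313, 1.498, -0, 1.331, -0.223], TCP at [173.013, 495.679, 200.594] pointing down, gripper open.
Joint ranges: [-2.94, 2.94], [-0.97, 2.17], [0.19, 2.56], [-1.23, 4.37], [0.02, 3.11], [-2.88, 2.88]. Speed limits (rad/s): [2.39, 2.39, 3.01, 3.14, 3.14, 3.14].

INTERFACE

Orientations are given as a unit quaternion [w, x, y, z].
In Python, from rig import ctrl gives the robot as it stands.
- The arm moves only by the shell command python3 -m pendant 'ROWS' [FORCE]. ROWS is JSON, a list that holds one entry, the list of rows, each a list of 5 numbers: the shift along the tool's x, y, z normalised to -1 to 1, where 1 is 200 mm, then the turn about the tool's z normalised to -1 to 1, where 1 is pi rad, then the opening, from 0 (shut) to 1 (fully open). In form: [[[dx, dy, dz, spin, hand], ...]]. A call has 1 to 12 rows; each row is the pose to reach, as a shift and turn from the pose commanded when the call began, along the tool's axes at that moment, turning the shorter way round; what a row does not reach only later rows make up. A row lasts 1/10 s, in which the tool goes at most 50 mm and 8.59 degrees, less where a joint would pass 70% of its speed; a pose out of reach is approached as far as the arm can. A call with a number of a shift or a turn outside -1 to 1 is refused whole. A call with a gripper value outside its range is refused whole. The fingers move at their own pace and stop on an object; FORCE is the grip in N (left out, the last holds). Time passes only in rows, so rows that repeat a pose let the fingers close. It gives the time, the measured TCP pose, the force, the opening and the grip force at its end, in the units of the state.
- ctrl.sense(): the state, without advancing time (a new reading comes with each control period).
- ctrl.capture(name): name is "side" or "top"; returns (picture, depth): 384x512x3 uint8, blue, green, red; 384x512 float32, mm along the optical axis (not along the pixel's ray), 0 where there is no reading.
- ctrl.get_calibration(name): a dict with "K" (3x3 intrinsics, pixels), "origin" and "rotation" of the camera in the world. Camera axes: x right, y down, z forward; pixel columns grow to the right and rows downward; lengths in mm; the calibration is good to about 2 mm. A picture is of the moment at which its call begins. get_calibration takes no time and is no camera call.
- ctrl.finish_job(): hands the job in; it is judged then, once.
The state is a dict: "time_s": time; "joints": joint angles; "dq": joint speeds; "tau": joint torques, N m; "eef_pos": TCP position; "ee_rot": TCP orientation; "force": force on the tool from outside, world axes, zero at the start; "wrist_torque": the same for the moment, N m; "grip_width": opening from 0.0 (shut) to 1.0 (fully open); "grip_force": force on a finger pad.
Only numpy, scipy, OpenCV 4.12 (cv2) and the standard library are available. Lean on these libraries where they do the work, as an engineer would, in place of code of your own. Each camera call takes 0.05 s, during which the arm holds its last target. There are 200 camera calls.

## Working session

There is one attempt and no reset: what is moved stays moved. The work goes in short steps, Python scripts to look and compute and a shell command to move; the robot and the scene stay as the last step left them, time stands still between calls to the robot, and variables do not carry over. Pictures are saved under pics/ and viewed, at most 10 in all, crops included, and the job is handed in when it is done.

```bash
mkdir -p pics
python3 - <<'E'
from rig import ctrl
import cv2,numpy as np
s=ctrl.sense();print({k:np.round(v,3) for k,v in s.items()})
for n in("side","top"):
    p,d=ctrl.capture(n);cv2.imwrite(f"pics/{n}0.png",p);np.savez(f"{n}0.npz",p=p,d=d)
    c=ctrl.get_calibration(n);print(n,{k:np.round(v,3).tolist() for k,v in c.items()})
E
```

```text
{'time_s': np.float64(0.0), 'joints': array([ 1.012,  0.313,  1.498,  0.   ,  1.331, -0.223]), 'dq': array([ 0.002, -0.   , -0.001,  0.001, -0.   ,  0.   ]), 'tau': array([-2.0000e-03, -4.1226e+01, -2.5974e+01, -0.0000e+00,  4.0000e-03,
       -0.0000e+00]), 'eef_pos': array([172.841, 495.415, 200.017]), 'ee_rot': array([-0.   ,  0.167,  0.986, -0.001]), 'force': array([-0.165, -0.221,  0.154]), 'wrist_torque': array([ 0.05 , -0.044,  0.019]), 'grip_force': np.float64(0.0), 'grip_width': np.float64(1.001)}
side {'K': [[385.071, 0.0, 255.067], [0.0, 385.071, 187.27], [0.0, 0.0, 1.0]], 'origin': [353.352, -713.82, 865.319], 'rotation': [-0.394, 0.914, -0.09, 0.03]}
top {'K': [[380.968, 0.0, 251.473], [0.0, 380.968, 186.037], [0.0, 0.0, 1.0]], 'origin': [279.48, 37.241, 1170.294], 'rotation': [0.065, -0.694, 0.714, -0.063]}
```

View pics/side0.png

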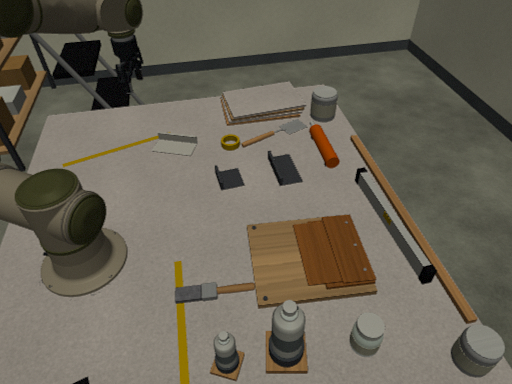

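View pics/top0.png

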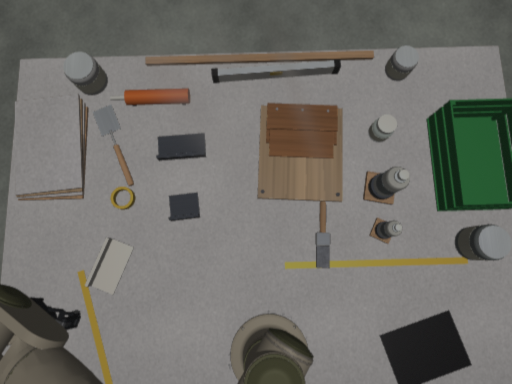

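The side view shows the long strip at about (285,168), the offcut at (229,177), the panel at (310,258) and the larger can at (288,335). In the top view they are at (181,146), (184,206), (301,152) and (397,177). The green bin, white strip and small can at (390,230) are distractors.

```bash
cat > h.py <<'E'
from rig import ctrl
import cv2,numpy as np
from scipy.spatial.transform import Rotation as R
def cloud(n,d):
    c=ctrl.get_calibration(n);K=np.array(c["K"]);q=c["rotation"]
    v,u=np.indices(d.shape)
    P=np.dstack([(u-K[0,2])/K[0,0]*d,(v-K[1,2])/K[1,1]*d,d])
    W=P@R.from_quat([q[1],q[2],q[3],q[0]]).as_matrix().T+np.array(c["origin"])
    W[d<=0]=np.nan
    return W
def rect(pts):
    (c,s,a)=cv2.minAreaRect(pts[:,:2].astype(np.float32));return np.round(c,1),np.round(s,1),round(a,2)
E
python3 - <<'E'
from h import *
for n,strip,off,pan,can in(("side",(255,145,310,190),(210,160,250,195),(240,205,385,310),(265,295,310,372)),("top",(150,125,212,166),(164,188,206,226),(250,95,350,206),(360,160,415,206))):
    z=np.load(n+"0.npz");p,d=z["p"],z["d"];W=cloud(n,d);
    print(n)
    def sub(b):return W[b[1]:b[3],b[0]:b[2]].reshape(-1,3),p[b[1]:b[3],b[0]:b[2]].reshape(-1,3).astype(int)
    w,c=sub((0,0,512,384));t=w[(abs(w[:,2])<12)];print("table z med",np.nanmedian(t[:,2]))
    for b in(strip,off):
        w,c=sub(b);m=(c.max(1)<85)&(w[:,2]>-5)&(w[:,2]<50)
        print("dark",m.sum(),rect(w[m])); r=m&(w[:,2]>20);print(" rib",r.sum(),rect(w[r]),np.percentile(w[r][:,2],[50,95]))
    w,c=sub(pan)
    for lo,hi in((12,60),(12,23),(27,37),(38,50)):
        m=(w[:,2]>lo)&(w[:,2]<hi)&(c[:,2]-c[:,0]>15);print("pan",lo,m.sum(),rect(w[m]),np.median(w[m][:,2]))
    w,c=sub(can);m=(w[:,2]>198)&(w[:,2]<215);print("cap",m.sum(),w[m].mean(0),rect(w[m]))
    m=(w[:,2]>170)&(w[:,2]<215);print("should",m.sum(),rect(w[m]),np.nanmax(w[:,2]))
E
python3 -c "
import cv2
p=cv2.imread('pics/top0.png');cv2.imwrite('pics/c1.png',cv2.resize(p[90:240,140:420],None,fx=2.8,fy=2.8,interpolation=2))"
```

```text
side
table z med -1.6618706245830595
dark 697 (array([627. , 257.5]), array([ 80.4, 160.1]), 3.34)
 rib 119 (array([593.4, 252.2]), array([ 11.5, 153.5]), 2.74) [31.03306151 34.16259146]
dark 452 (array([435.1, 250. ]), array([ 77.9, 103.5]), 5.67)
 rib 70 (array([402.3, 238. ]), array([10. , 84.7]), 5.46) [31.11574555 34.14949565]
pan 12 9226 (array([ 627.2, -122.3]), array([264.6, 439.4]), 85.73) 18.874336743536105
pan 12 4911 (array([ 627.2, -122.3]), array([264.6, 439.4]), 85.73) 16.33508659690858
pan 27 2327 (array([ 710.5, -128.1]), array([221. , 271.1]), 85.78) 31.580431061357444
pan 38 1500 (array([ 749.1, -133.3]), array([222.3, 183.8]), 84.17) 39.59304630198113
cap 175 [ 477.18444546 -360.22321753  203.93346261] (array([ 477.8, -359.1]), array([28., 26.]), 30.67)
should 508 (array([ 475. , -361.2]), array([42.5, 50.5]), 64.96) 207.55177050264956
top
table z med 0.4915735355805282
dark 1113 (array([626.2, 257.4]), array([ 83.6, 153.1]), 3.14)
 rib 206 (array([590.6, 254. ]), array([ 11.9, 148.7]), 3.27) [32.79409845 37.68505966]
dark 728 (array([435. , 246.9]), array([81.5, 90.1]), 5.25)
 rib 115 (array([399.7, 242.3]), array([10.3, 87.5]), 5.25) [33.23336328 37.90335041]
pan 12 7885 (array([ 587.3, -119.1]), array([260.8, 316.2]), 86.09) 21.720235526544457
pan 12 4130 (array([ 585.6, -118.9]), array([260.9, 312.9]), 86.15) 18.252225587305247
pan 27 1799 (array([ 658.7, -123.4]), array([219.8, 173. ]), 85.91) 33.26376731735695
pan 38 1661 (array([ 657.7, -123.2]), array([219.7, 170.6]), 86.01) 41.149141869560026
cap 101 [ 474.23111958 -356.07053115  205.69035531] (array([ 474.7, -356.7]), array([25.5, 28.3]), 46.58)
should 315 (array([ 473.2, -354.8]), array([54.6, 48.8]), 33.19) 210.81830055938838
```

View pics/c1.png

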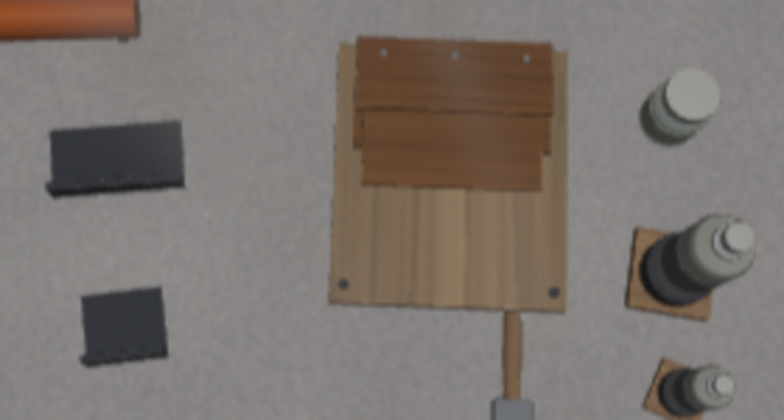

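Panel yaw is about -4° and strip yaw about +3.1°. The cap is near (475,-358,206). I'll set out for the cap with the fingers closing and turn to the rib grasp heading on the way.

```bash
P="python3 -m pendant"; 
$P '[[[-0.35,-0.44,-0.25,0.1,0],[-0.5,-0.6,-0.3,0.2,0],[-0.7,-0.88,-0.3,0.3,0],[-0.7,-0.88,-0.3,0.376,0],[-0.7,-0.88,-0.3,0.376,0],[-0.7,-0.88,-0.3,0.376,0],[-0.7,-0.88,-0.3,0.376,0],[-0.7,-0.88,-0.3,0.376,0]]]'
$P '[[[-0.82,0.24,0,0,0],[-0.82,0.24,0,0,0],[-0.82,0.24,0,0,0],[-0.82,0.24,0,0,0]]]'
$P '[[[-0.82,0.24,0,0,0],[-0.82,0.24,0,0,0],[-0.82,0.24,0,0,0],[-0.82,0.24,0,0,0]]]'
$P '[[[-0.82,0.24,0,0,0],[-0.82,0.24,0,0,0],[-0.82,0.24,0,0,0],[-0.82,0.24,0,0,0]]]'
$P '[[[-0.82,0.24,0,0,0],[-0.82,0.24,0,0,0],[-0.82,0.24,0,0,0],[-0.82,0.24,0,0,0],[-0.82,0.24,0,0,0],[-0.82,0.24,0,0,0]]]'
python3 - <<'E'
from h import *
# slat front edge in panel axes (yaw a), per camera
for n in("side","top"):
    z=np.load(n+"0.npz");W=cloud(n,z["d"]);off=1.66 if n=="side" else -.5
    w=W.reshape(-1,3);a=np.deg2rad(-4);ex=np.array([np.cos(a),np.sin(a)]);ey=np.array([-np.sin(a),np.cos(a)])
    h=w[:,2]+off;m=(w[:,0]>420)&(w[:,0]<800)&(abs(w[:,1]+125)<170)
    u=(w[:,:2]-[587,-120])@ex;v=(w[:,:2]-[587,-120])@ey
    s=m&(h>29)&(h<38)
    pts=[]
    for y0 in range(-85,86,10):
        k=s&(abs(v-y0)<5)
        if k.sum()>5: pts.append((y0,np.percentile(u[k],3)))
    pts=np.array(pts);print(n,"front edge slope,icpt",np.polyfit(pts[:,0],pts[:,1],1),np.round(pts[:,1],1))
    k=s&(u<60)&(u>15);print(" lateral",np.percentile(v[k],[0.5,99.5]))
    k=m&(h>13)&(h<23)&(u<-40)&(u>-110);print(" seat lateral",np.percentile(v[k],[0.5,99.5]))
    k=m&(h>13)&(h<23)&(abs(v)<60);k&=(v>0);print(" seat front",np.percentile(u[k],[1,99]))
E
```

```text
time_s: 0.9
eef_pos: [247.2, 283.1, 260.5]
ee_rot: [-0.0, 0.69, 0.724, -0.0]
force: [-0.1, -0.9, -0.4]
grip_width: 0.001
grip_force: 0.0
time_s: 1.3
eef_pos: [304.4, 119.4, 260.5]
ee_rot: [0.0, 0.689, 0.725, -0.0]
force: [0.5, 1.0, 0.2]
grip_width: 0.001
grip_force: 0.0
time_s: 1.7
eef_pos: [361.1, -42.3, 260.2]
ee_rot: [-0.0, 0.689, 0.725, -0.0]
force: [-1.0, 0.6, 0.3]
grip_width: 0.003
grip_force: 0.0
time_s: 2.1
eef_pos: [417.7, -203.5, 259.7]
ee_rot: [-0.001, 0.689, 0.725, -0.0]
force: [0.3, -0.4, -0.4]
grip_width: -0.005
grip_force: 0.0
time_s: 2.7
eef_pos: [474.0, -361.0, 260.0]
ee_rot: [-0.001, 0.688, 0.726, 0.0]
force: [-0.7, 0.7, 0.2]
grip_width: -0.001
grip_force: 0.0
side front edge slope,icpt [-1.62079806e-03 -8.31546119e+00] [-8.5 -7.9 -8.1 -8.3 -7.8 -8.6 -8.5 -8.7 -7.2 -9.2 -8.  -8.7 -8.7 -7.7
 -8.4 -7.9 -9.5 -7.9]
 lateral [-103.03377664  100.20565437]
 seat lateral [-129.62984809  128.10219295]
 seat front [-139.44693094   -9.8686047 ]
top front edge slope,icpt [ 1.54950917e-03 -1.09449394e+01] [-11.  -11.8 -12.7 -11.2  -9.6 -10.1 -11.7  -9.9 -10.3 -10.4 -10.8 -11.3
 -11.5 -10.3 -11.8  -9.9 -11.1 -11.6]
 lateral [-97.09709751 107.7047774 ]
 seat lateral [-128.3075977   130.12539925]
 seat front [-142.98889261  -12.47172217]
```

```bash
P="python3 -m pendant"; 
$P '[[[0.013,0.007,0.15,0,0],[0.013,0.007,0.24,0,0],[0.013,0.007,0.27,0,0],[0.013,0.007,0.28,0,0],[0.013,0.007,0.29,0,0],[0.013,0.007,0.29,0,0]]]'
$P '[[[0,0,0.01,0,0],[0,0,0.015,0,0],[0,0,0.02,0,0],[0,0,0.02,0,0]]]'
```

```text
time_s: 3.3
eef_pos: [475.6, -358.7, 203.4]
ee_rot: [0.001, 0.688, 0.726, -0.0]
force: [0.1, -0.3, -0.1]
grip_width: -0.003
grip_force: 0.0
time_s: 3.7
eef_pos: [475.4, -358.7, 198.5]
ee_rot: [-0.0, 0.688, 0.726, 0.0]
force: [0.2, 0.6, 0.3]
grip_width: -0.005
grip_force: 0.0
```

No contact force at z 198, so I'll look.

Run:
```python
from h import *
s=ctrl.sense();print(s["eef_pos"],s["force"])
o=[]
for n,b in(("side",(235,230,345,380)),("top",(340,120,450,230))):
    p,d=ctrl.capture(n);np.savez(n+"1.npz",p=p,d=d);c=p[b[1]:b[3],b[0]:b[2]];o.append(cv2.resize(c,(400,int(400*c.shape[0]/c.shape[1])),interpolation=cv2.INTER_CUBIC))
h=max(i.shape[0] for i in o);cv2.imwrite("pics/cap1.png",np.hstack([cv2.copyMakeBorder(i,0,h-i.shape[0],0,0,0) for i in o]))
```

```text
[ 475.39291834 -358.67234894  198.45408128] [0.17715252 0.5642897  0.26777412]
```

View pics/cap1.png

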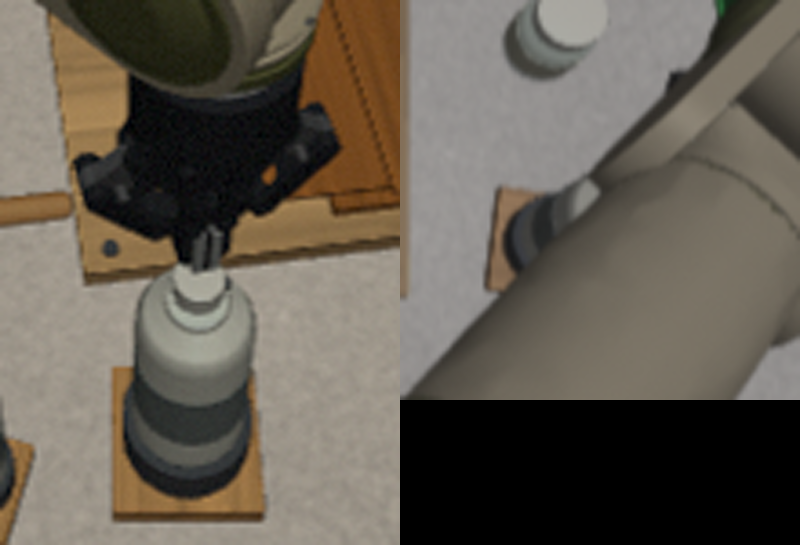

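The tip (≈(207,262) in the left crop) is over the cap (≈(198,285)) and seems to be only just reaching it. I'll go down in small steps and watch the force.

```bash
P="python3 -m pendant"; 
$P '[[[0,0,0.01,0,0],[0,0,0.01,0,0]]]' | grep -E "eef_pos|force"
$P '[[[0,0,0.01,0,0],[0,0,0.01,0,0]]]'| grep -E "eef_pos|force"
$P '[[[0,0,0.01,0,0],[0,0,0.01,0,0]]]'| grep -E "eef_pos|force"
```

```text
eef_pos: [475.4, -358.6, 196.3]
force: [-0.8, 0.0, -0.4]
grip_force: 0.0
eef_pos: [475.4, -358.6, 194.3]
force: [0.5, 0.0, -0.0]
grip_force: 0.0
eef_pos: [475.4, -358.6, 192.3]
force: [-0.6, 0.6, 0.6]
grip_force: 0.0
```

Run:
```python
from h import *
def proj(n,X):
    c=ctrl.get_calibration(n);K=np.array(c["K"]);q=c["rotation"]
    r=R.from_quat([q[1],q[2],q[3],q[0]]).as_matrix().T@(np.array(X)-c["origin"]);return (K@r/r[2])[:2],r[2]
s=ctrl.sense();p,d=ctrl.capture("side")
print(s["eef_pos"],proj("side",s["eef_pos"]),proj("side",[476,-358,206]),proj("side",[476,-358,183]))
W=cloud("side",d);b=(270,280,310,330)
w=W[b[1]:b[3],b[0]:b[2]]
for r in range(0,50,3):print(b[1]+r,[("%d"%w[r,k,2],"%d"%w[r,k,1]) for k in range(8,36,4)])
cv2.imwrite("pics/cap2.png",cv2.resize(p[270:345,250:330],None,fx=7,fy=7,interpolation=2))
```

```text
[ 475.36171903 -358.58702086  192.29160056] (array([288.47734153, 309.52763293]), np.float64(732.1060820485841)) (array([289.04651393, 305.47731045]), np.float64(723.1840099512657)) (array([288.51276469, 311.65107317]), np.float64(738.9932623136165))
280 [('320', '-371'), ('317', '-371'), ('326', '-378'), ('325', '-378'), ('309', '-370'), ('312', '-373'), ('316', '-377')]
283 [('309', '-370'), ('310', '-372'), ('319', '-379'), ('319', '-380'), ('299', '-369'), ('306', '-375'), ('303', '-374')]
286 [('277', '-356'), ('275', '-356'), ('306', '-377'), ('304', '-377'), ('271', '-358'), ('297', '-375'), ('294', '-375')]
289 [('277', '-362'), ('274', '-362'), ('296', '-376'), ('294', '-376'), ('277', '-367'), ('288', '-375'), ('267', '-365')]
292 [('283', '-371'), ('276', '-368'), ('288', '-377'), ('277', '-372'), ('270', '-369'), ('271', '-371'), ('16', '-226')]
295 [('276', '-373'), ('264', '-367'), ('268', '-371'), ('267', '-372'), ('258', '-368'), ('250', '-365'), ('18', '-235')]
298 [('17', '-231'), ('233', '-355'), ('248', '-365'), ('255', '-371'), ('251', '-370'), ('238', '-364'), (
[... 541 characters left out ...]
9', '-368'), ('202', '-371'), ('200', '-371'), ('177', '-361'), ('168', '-358')]
316 [('170', '-356'), ('181', '-363'), ('182', '-365'), ('191', '-371'), ('182', '-368'), ('174', '-366'), ('169', '-364')]
319 [('171', '-363'), ('174', '-365'), ('180', '-370'), ('183', '-373'), ('180', '-373'), ('174', '-371'), ('169', '-371')]
322 [('167', '-367'), ('174', '-371'), ('176', '-374'), ('172', '-374'), ('173', '-375'), ('171', '-376'), ('166', '-375')]
325 [('167', '-372'), ('171', '-376'), ('171', '-377'), ('171', '-379'), ('172', '-381'), ('171', '-382'), ('163', '-380')]
328 [('161', '-375'), ('167', '-380'), ('168', '-382'), ('167', '-383'), ('168', '-384'), ('165', '-385'), ('159', '-383')]
```

View pics/cap2.png

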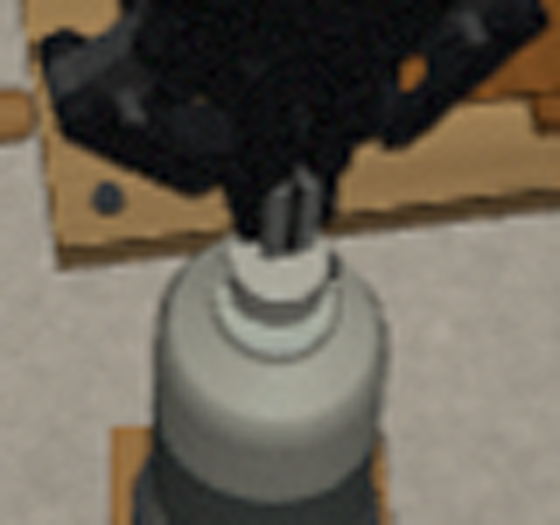

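The image puts the fingertips (zoomed row ≈250, height ≈225) still well above the cap top (height ≈204), so the actual tips sit about 25-30 mm above the stated TCP. I'll keep going down by force to calibrate this.

```bash
P="python3 -m pendant"; 
for i in 1; do
$P '[[[0,0,0.02,0,0],[0,0,0.02,0,0]]]' | grep -E "eef_pos|^force"
$P '[[[0,0,0.02,0,0],[0,0,0.02,0,0]]]'| grep -E "eef_pos|^force"
$P '[[[0,0,0.02,0,0],[0,0,0.02,0,0]]]'| grep -E "eef_pos|^force"
done
```

```text
eef_pos: [475.3, -358.5, 188.0]
force: [0.1, 0.3, -0.1]
eef_pos: [475.3, -358.5, 184.0]
force: [-0.4, 0.4, 0.4]
eef_pos: [475.3, -358.5, 180.0]
force: [-0.5, 0.9, -0.4]
```

```bash
P="python3 -m pendant"; 
$P '[[[0,0,0.01,0,0],[0,0,0.01,0,0]]]' | grep -E "eef_pos|^force"
$P '[[[0,0,0.01,0,0],[0,0,0.01,0,0]]]'| grep -E "eef_pos|^force"
python3 - <<'E'
from h import *
p,d=ctrl.capture("side")
W=cloud("side",d)
for r in range(296,322,2):print(r,[("%d"%W[r,k,2],"%d"%W[r,k,1]) for k in range(282,299,4)])
cv2.imwrite("pics/cap3.png",cv2.resize(p[270:345,250:330],None,fx=7,fy=7,interpolation=2))
E
```

```text
eef_pos: [475.4, -358.7, 178.3]
force: [0.1, -0.4, 0.2]
eef_pos: [475.4, -358.6, 176.4]
force: [-0.1, 0.0, 0.7]
296 [('260', '-367'), ('275', '-377'), ('272', '-376'), ('260', '-371'), ('256', '-370')]
298 [('254', '-367'), ('260', '-372'), ('259', '-372'), ('253', '-371'), ('250', '-370')]
300 [('247', '-367'), ('252', '-371'), ('251', '-372'), ('245', '-370'), ('232', '-364')]
302 [('220', '-356'), ('247', '-372'), ('239', '-370'), ('238', '-370'), ('8', '-246')]
304 [('168', '-331'), ('230', '-367'), ('234', '-370'), ('231', '-370'), ('-1', '-246')]
306 [('169', '-336'), ('221', '-366'), ('229', '-371'), ('221', '-369'), ('-3', '-250')]
308 [('182', '-347'), ('214', '-366'), ('220', '-371'), ('216', '-370'), ('199', '-362')]
310 [('180', '-350'), ('205', '-365'), ('214', '-371'), ('205', '-368'), ('174', '-353')]
312 [('181', '-355'), ('202', '-367'), ('205', '-370'), ('202', '-371'), ('175', '-358')]
314 [('180', '-359'), ('194', '-367'), ('198', '-371'), ('195', '-370'), ('177', '-363')]
316 [('180', '-362'), ('181', '-365'), ('190', '-370'), ('178', '-366'), ('175', '-366')]
318 [('178', '-365'), ('182', '-369'), ('180', '-370'), ('181', '-372'), ('176', '-370')]
320 [('174', '-367'), ('179', '-371'), ('182', '-374'), ('178', '-374'), ('175', '-374')]
```

View pics/cap3.png

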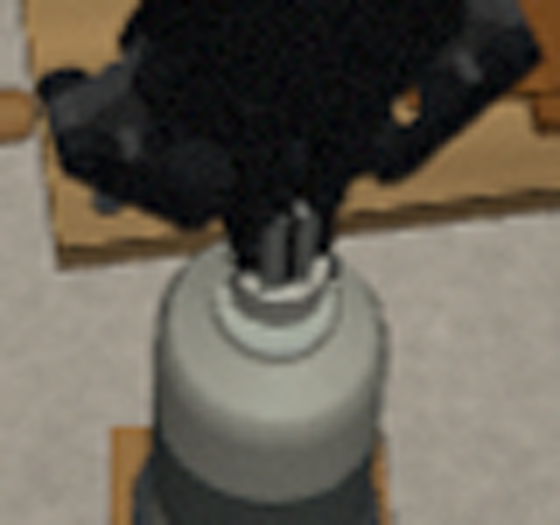

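The fingertips (zoomed row ≈280) are now right at the cap top, still offset ~30 mm from the reported TCP. Next, fine pressing steps.

```bash
P="python3 -m pendant"; 
$P '[[[0,0,0.01,0,0],[0,0,0.01,0,0]]]' | grep -E "eef_pos|^force"
$P '[[[0,0,0.01,0,0],[0,0,0.01,0,0]]]'| grep -E "eef_pos|^force"
$P '[[[0,0,0.01,0,0],[0,0,0.01,0,0]]]'| grep -E "eef_pos|^force"
$P '[[[0,0,0.01,0,0],[0,0,0.01,0,0]]]'| grep -E "eef_pos|^force"
```

```text
eef_pos: [475.5, -358.8, 174.6]
force: [-0.1, 0.3, 1.7]
eef_pos: [475.5, -358.8, 172.7]
force: [0.3, -0.6, 3.4]
eef_pos: [475.5, -358.8, 170.7]
force: [-0.3, 0.6, 4.6]
eef_pos: [475.6, -358.8, 169.3]
force: [-0.5, 1.1, 7.2]
```

```bash
P="python3 -m pendant"; 
$P '[[[0,0,0.015,0,0],[0,0,0.015,0,0],[0,0,0.015,0,0]]]' | grep -E "eef_pos|^force"
$P '[[[0,0,-0.1,0,0],[0,0,-0.2,0,0],[0,0,-0.3,0,0.5],[0,0,-0.3,0,0.5]]]'| grep -E "eef_pos|^force|width"
```

```text
eef_pos: [475.7, -359.0, 169.0]
force: [-5.1, 4.8, 23.7]
eef_pos: [475.9, -359.2, 227.6]
force: [0.7, -0.6, 0.3]
grip_width: 0.332
```

```bash
P="python3 -m pendant"; 
R='[[[0.757,0.186,0,0,0.5],[0.757,0.186,0,0,0.5],[0.757,0.186,0,0,0.5],[0.757,0.186,0,0,0.5]]]'
$P '[[[0.757,0.186,0,0,0.5],[0.757,0.186,0,0,0.5],[0.757,0.186,0,0,0.5],[0.757,0.186,0,0,0.5]]]' | grep eef
$P '[[[0.757,0.186,0,0,0.5],[0.757,0.186,0,0,0.5],[0.757,0.186,0,0,0.5],[0.757,0.186,0,0,0.5]]]' | grep eef
$P '[[[0.757,0.186,0,0,0.5],[0.757,0.186,0,0,0.5],[0.757,0.186,0,0,0.5],[0.757,0.186,0,0,0.5]]]' | grep eef
$P '[[[0.757,0.186,0.2,0,0.5],[0.757,0.186,0.4,0,0.5],[0.757,0.186,0.7,0,0.5],[0.757,0.186,0.7,0,0.5],[0.757,0.186,0.7,0,0.5],[0.757,0.186,0.7,0,0.5]]]'
python3 - <<'E'
from h import *
p,d=ctrl.capture("side");print(np.round(ctrl.sense()["eef_pos"],1))
W=cloud("side",d);h=W[...,2]+1.66
m=(h>4)&(h<250)&(abs(W[...,0]-595)<70)&(abs(W[...,1]-255)<100)
w=W[m];hh=h[m]
for lo in range(25,130,10):
    k=(hh>lo)&(hh<=lo+10)
    if k.sum()>3: print(lo,k.sum(),np.round(np.percentile(w[k],[2,98],axis=0)[:,:2],0).tolist())
o=cv2.resize(p[90:210,220:340],None,fx=5,fy=5,interpolation=2)
cv2.imwrite("pics/s1.png",o)
E
```

```text
eef_pos: [504.7, -200.8, 224.6]
eef_pos: [533.4, -48.1, 224.5]
eef_pos: [562.4, 104.6, 224.1]
time_s: 8.8
eef_pos: [590.4, 253.5, 82.8]
ee_rot: [-0.001, 0.688, 0.726, -0.002]
force: [0.6, -0.3, 0.9]
grip_width: 0.499
grip_force: 0.0
[591.7 253.   85.5]
25 87 [[585.0, 178.0], [600.0, 319.0]]
35 21 [[588.0, 188.0], [600.0, 321.0]]
115 15 [[563.0, 240.0], [623.0, 256.0]]
125 28 [[556.0, 238.0], [623.0, 258.0]]
```

View pics/s1.png

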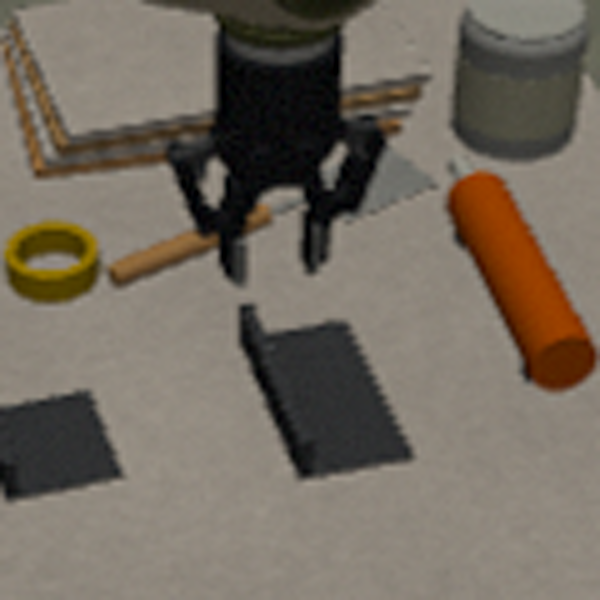

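The open fingers (tips ≈(237,280) and (315,270)) straddle the rib line (top ≈(250,310)), laterally near mid-rib. The tip offset of ≈31 mm holds here too, so I'll descend with force checks.

```bash
P="python3 -m pendant"; 
$P '[[[0.005,0,0.2,0,0.5],[0.005,0,0.4,0,0.5],[0.005,0,0.45,0,0.5],[0.005,0,0.45,0,0.5]]]' | grep -E "eef|^force"
$P '[[[0,0,0.05,0,0.5],[0,0,0.075,0,0.5],[0,0,0.085,0,0.5],[0,0,0.085,0,0.5]]]' | grep -E "eef|^force"
```

```text
eef_pos: [592.1, 253.9, -3.4]
force: [-0.5, 0.3, 1.0]
eef_pos: [591.6, 255.1, -21.1]
force: [0.6, 0.2, -0.5]
```

```bash
P="python3 -m pendant"; 
$P '[[[0,0,0,0,0.2],[0,0,0,0,0.1],[0,0,0,0,0],[0,0,0,0,0],[0,0,0,0,0],[0,0,0,0,0],[0,0,0,0,0],[0,0,0,0,0]]]' 80
$P '[[[0,0,-0.1,0,0],[0,0,-0.3,0,0],[0,0,-0.4,0,0],[0,0,-0.4,0,0]]]'
python3 - <<'E'
from h import *
p,d=ctrl.capture("side")
W=cloud("side",d)
cv2.imwrite("pics/g1.png",cv2.resize(p[90:210,220:340],None,fx=5,fy=5,interpolation=2))
E
```

```text
time_s: 10.45
eef_pos: [591.8, 255.2, -20.8]
ee_rot: [0.0, 0.688, 0.726, 0.0]
force: [-1.4, 0.8, 5.5]
grip_width: 0.101
grip_force: 80.9
time_s: 10.85
eef_pos: [592.7, 255.4, 61.1]
ee_rot: [0.001, 0.688, 0.726, 0.002]
force: [0.4, -0.6, -1.8]
grip_width: 0.098
grip_force: 80.1
```

View pics/g1.png

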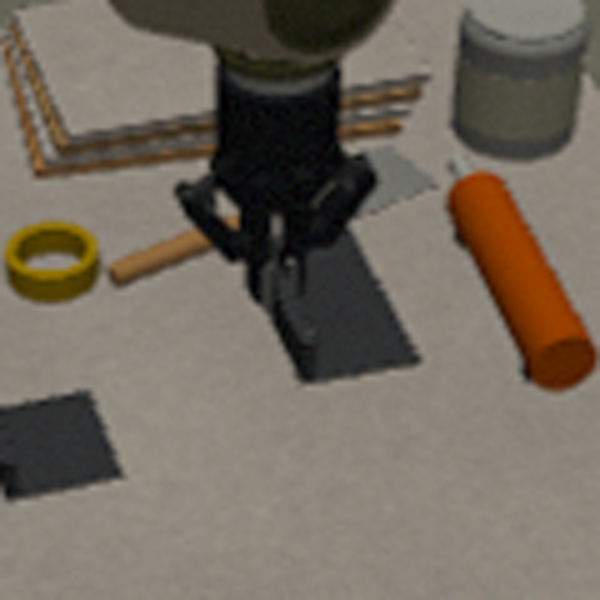

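The strip is held by its rib, level, at about (300,310). Carrying it in front of the slat now and aligning its heading.

```bash
P="python3 -m pendant"; 
$P '[[[-0.2,-0.08,0,0,0],[-0.5,-0.2,0,0,0],[-0.9,-0.33,0,0,0],[-0.9,-0.33,0,0,0],[-0.9,-0.33,0,0,0]]]' |grep eef
$P '[[[-0.25,-0.08,0,0.02,0],[-0.5,-0.2,0,0.039,0],[-0.75,-0.3,0,0.039,0],[-0.9,-0.34,0,0.039,0],[-0.9,-0.34,0,0.039,0],[-0.9,-0.34,0,0.039,0],[-0.9,-0.34,0,0.039,0]]]'
cat > m.py <<'E'
from h import *
import sys
s=ctrl.sense();print("tcp",np.round(s["eef_pos"],1),"f",np.round(s["force"],1));tx,ty=s["eef_pos"][:2]
for n,off in(("side",1.66),("top",-.5)):
    p,d=ctrl.capture(n);W=cloud(n,d);h=W[...,2]+off
    np.savez(n+"9.npz",p=p,d=d)
    z=float(sys.argv[1]) # expected leaf top height
    m=(abs(h-z)<7)&(p.max(2)<80)&(abs(W[...,0]-tx-35)<65)&(abs(W[...,1]-ty)<95)
    m=cv2.morphologyEx(m.astype(np.uint8),cv2.MORPH_OPEN,np.ones((3,3)))>0
    w=W[m];print(n,m.sum(),"z",np.median(h[m]),rect(w))
    a=np.deg2rad(-4);ex=np.array([np.cos(a),np.sin(a)]);ey=np.array([-np.sin(a),np.cos(a)])
    q=(w[:,:2]-[577.5,-118.8]);u=q@ex;v=q@ey
    pts=np.array([(y0,np.percentile(u[abs(v-y0)<5],98)) for y0 in range(-65,66,10) if (abs(v-y0)<5).sum()>5])
    print(" front u:",np.polyfit(pts[:,0],pts[:,1],1),np.round(pts[:,1],1))
    k=u>np.percentile(u,98)-30;print(" ends v",np.percentile(v[k],[1,99]))
E
python3 m.py 85
```

```text
eef_pos: [532.8, 67.4, 56.5]
time_s: 12.1
eef_pos: [476.7, -110.4, 57.6]
ee_rot: [-0.001, 0.731, 0.683, -0.0]
force: [-0.7, -0.0, -2.4]
grip_width: 0.099
grip_force: 79.9
tcp [ 476.7 -110.4   57.6] f [-0.7 -0.  -2.4]
side 874 z 82.37035066444176 (array([ 513. , -127.1]), array([127.9,  73.8]), 85.34)
 front u: [ 6.84309072e-03 -2.88923153e+01] [-28.6 -29.8 -28.2 -29.7 -30.  -28.9 -29.  -29.4 -28.3 -29.1 -28.  -28.5]
 ends v [-74.35675323  47.32383607]
top 103 z 83.04049637676417 (array([526.5, -51.5]), array([21.9, 50. ]), 83.41)
 front u: [  0.1236851  -39.79634033] [-33.  -31.8]
 ends v [52.42179423 73.39337259]
```

Run:
```python
from h import *
a=np.deg2rad(-4);ex=np.array([np.cos(a),np.sin(a)]);ey=np.array([-np.sin(a),np.cos(a)])
def ray(n,u,v,z):
    c=ctrl.get_calibration(n);K=np.array(c["K"]);q=c["rotation"]
    r=R.from_quat([q[1],q[2],q[3],q[0]]).as_matrix()@np.linalg.solve(K,[u,v,1]);o=np.array(c["origin"]);return (o+r*(z-o[2])/r[2])[:2]
for n,pts in(("top",[(268.9,156.1,33),(333.2,157.5,33),(257.9,198.2,18),(342.1,201.4,18)]),):
    for u,v,z in pts:
        X=ray(n,u,v,z)-[577.5,-118.8];print(n,(u,v),np.round([X@ex,X@ey],1))
for n,off in(("side",1.66),("top",-.5)):
    f=np.load(n+"0.npz");W=cloud(n,f["d"]);h=W[...,2]+off;p=f["p"].astype(int)
    X=W[...,:2]-[577.5,-118.8];U=X@ex;V=X@ey
    for lo in(4,10,20,30,40):
        k=(U>lo)&(U<lo+8)&(abs(V)<150)
        s=k&(abs(h-33)<5);t=k&(abs(h-18)<5)
        print(n,lo,"slat",np.round([V[s].min(),V[s].max()],1),"panel L/R inner/outer",np.round([V[t].min(),V[t&(V<0)].max() if (t&(V<0)).any() else 0,V[t&(V>0)].min() if (t&(V>0)).any() else 0,V[t].max()],1))
    # colour along the slat row
f=np.load("side0.npz");p=f["p"];W=cloud("side",f["d"])
cv2.imwrite("pics/sl.png",cv2.resize(p[205:310,240:385],None,fx=5.5,fy=5.5,interpolation=2))
```

```text
top (268.9, 156.1) [-4.9 99.2]
top (333.2, 157.5) [ -1.2 -98.4]
top (257.9, 198.2) [-134.9  127.8]
top (342.1, 201.4) [-134.1 -129. ]
side 4 slat [-100.6  100.8] panel L/R inner/outer [-131.1  -94.9  111.7  130.9]
side 10 slat [-99.9  99.5] panel L/R inner/outer [-130.3  -94.9  117.   128.8]
side 20 slat [-100.    98.5] panel L/R inner/outer [-129.7  -94.4  113.7  127. ]
side 30 slat [-100.3   99.9] panel L/R inner/outer [-130.5  -94.6  111.7  129. ]
side 40 slat [-100.5   98.9] panel L/R inner/outer [-130.4  -93.2  116.8  129.1]
top 4 slat [-97.5  99.4] panel L/R inner/outer [-128.9 -103.5  101.8  130.1]
top 10 slat [-97.   99.5] panel L/R inner/outer [-129.4 -103.3  102.1  130.3]
top 20 slat [-98.2  99.9] panel L/R inner/outer [-129.8 -103.7  102.3  130.7]
top 30 slat [-97.6 100.3] panel L/R inner/outer [-128.1 -103.4  102.7  127.9]
top 40 slat [-107.8  109.9] panel L/R inner/outer [-129.  -102.9  102.9  128.3]
```

View pics/sl.png

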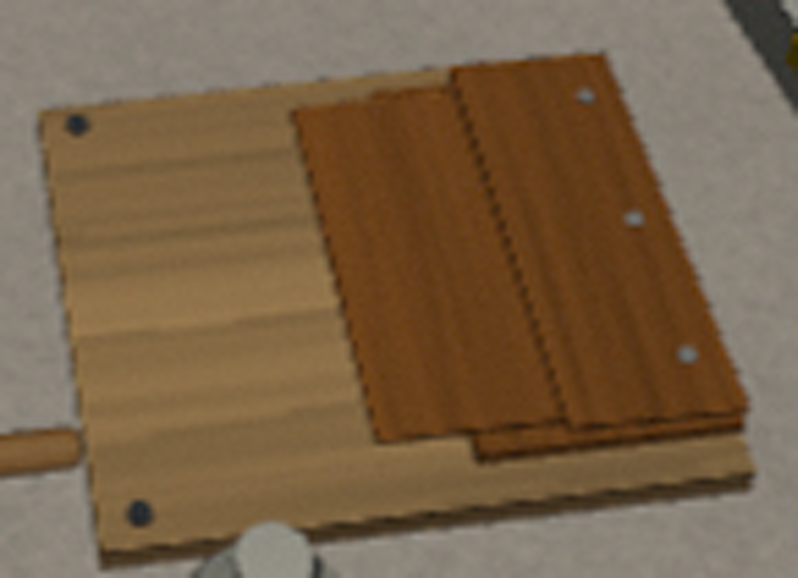

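Strip and slat centres agree within ~1 mm. The zoomed picture shows the slat's front edge from (295,110) to (378,440), parallel to the strip. The strip's front is ~28 mm short of the slat, so I'll lower onto the seat.

```bash
P="python3 -m pendant"; 
$P '[[[0,0,0.1,0,0],[0,0,0.2,0,0],[0,0,0.27,0,0],[0,0,0.285,0,0],[0,0,0.285,0,0],[0,0,0.285,0,0]]]' 120|grep -E "eef|^force|grip_f"
$P '[[[0,0,0.005,0,0],[0,0,0.01,0,0],[0,0,0.01,0,0]]]'|grep -E "eef|^force"
$P '[[[0,0,0.005,0,0],[0,0,0.005,0,0]]]'|grep -E "eef|^force"
$P '[[[0,0,0.005,0,0],[0,0,0.005,0,0]]]'|grep -E "eef|^force"
```

```text
eef_pos: [477.5, -111.5, 2.3]
force: [-0.7, -0.0, -1.8]
grip_force: 119.0
eef_pos: [477.0, -111.6, -0.3]
force: [-0.5, 0.5, -2.4]
eef_pos: [476.9, -111.7, -1.4]
force: [0.1, 0.2, -1.9]
eef_pos: [476.9, -111.6, -2.5]
force: [0.2, 0.2, -2.0]
```

```bash
P="python3 -m pendant"; 
$P '[[[0,0,0.005,0,0],[0,0,0.005,0,0]]]'|grep -E "eef|^force"
$P '[[[0,0,0.005,0,0],[0,0,0.005,0,0]]]'|grep -E "eef|^force"
python3 m.py 22
```

```text
eef_pos: [477.0, -111.7, -2.7]
force: [-4.2, 0.5, 8.0]
eef_pos: [477.0, -111.7, -2.7]
force: [-8.1, 2.2, 20.6]
tcp [ 477.  -111.7   -2.7] f [-8.1  2.2 20.6]
side 810 z 21.961439842451828 (array([ 516.4, -129.3]), array([126.3,  65.7]), 85.73)
 front u: [ 9.26733408e-03 -2.88196752e+01] [-29.6 -29.1 -28.6 -29.8 -28.9 -28.4 -29.7 -29.4 -28.6 -28.1 -29.7 -27.2]
 ends v [-75.6301932   45.10553703]
top 95 z 21.98764461370797 (array([526.2, -52.3]), array([19.2, 55. ]), 87.17)
 front u: [ -0.05536865 -25.37022567] [-28.4 -29. ]
 ends v [53.44396062 72.32205791]
```

Seated flat on the bare seat (leaf top 22 mm). I'll ease the push to a light contact and slide in by stages.

```bash
P="python3 -m pendant"; 
$P '[[[0,0,-0.007,0,0],[0.004,0.03,-0.007,0,0],[0.004,0.06,-0.007,0,0],[0.004,0.1,-0.007,0,0],[0.004,0.12,-0.007,0,0],[0.004,0.12,-0.007,0,0]]]'|grep -E "eef|^force"
$P '[[[0,0.02,0,0,0],[0,0.04,0,0,0],[0,0.06,0,0,0],[0,0.06,0,0,0]]]'|grep -E "eef|^force"
python3 m.py 22
```

```text
eef_pos: [502.0, -112.7, -2.7]
force: [-1.0, 1.5, 4.7]
eef_pos: [513.8, -113.4, -2.7]
force: [-1.5, -0.3, 5.7]
tcp [ 513.8 -113.4   -2.7] f [-1.5 -0.3  5.7]
side 645 z 22.114699675492975 (array([ 549.2, -135.9]), array([116.7,  55.6]), 83.62)
 front u: [ 0.0045175  -1.89078399] [-2.2 -1.8 -3.  -2.2 -1.5 -1.6 -1.4 -2.5 -1.1 -3.2 -1.1]
 ends v [-75.42903819  34.64114409]
top 61 z 21.624384826122423 (array([561.1, -53.6]), array([18.6, 36.6]), 87.48)
 front u: [-0.13087932  4.62204436] [-2.6 -3.9]
 ends v [54.92073006 73.53175316]
```

The leaf disappears under the slat edge with no extra force. Going in the rest of the way.

```bash
P="python3 -m pendant"; 
$P '[[[0,0.03,0,0,0],[0,0.06,0,0,0],[0,0.09,0,0,0],[0,0.11,0,0,0],[0,0.11,0,0,0],[0,0.11,0,0,0]]]'|grep -E "eef|^force"
$P '[[[0,0,0.005,0,0],[0,0,0.007,0,0],[0,0,0.007,0,0],[0,0,0.007,0,0]]]'|grep -E "eef|^force|grip"
python3 m.py 22
python3 - <<'E'
from h import *
a=np.deg2rad(-4);ex=np.array([np.cos(a),np.sin(a)]);ey=np.array([-np.sin(a),np.cos(a)])
for n,off in(("side",1.66),("top",-.5)):
  for t in "09":
    f=np.load(n+t+".npz");W=cloud(n,f["d"]);h=W[...,2]+off;X=W[...,:2]-[577.5,-118.8];U=X@ex;V=X@ey
    for v0,v1 in((-95,-60),(60,95)):
        k=(U>3)&(U<14)&(V>v0)&(V<v1)&(h<50);print(n,t,v0,"slat z",k.sum(),np.median(h[k]) if k.any() else None)
p=np.load("side9.npz")["p"];cv2.imwrite("pics/fin.png",cv2.resize(p[170:310,220:390],None,fx=4.2,fy=4.2,interpolation=2))
E
```

```text
eef_pos: [535.8, -115.0, -2.7]
force: [-0.2, 0.6, 5.2]
eef_pos: [535.8, -115.0, -2.7]
force: [-6.0, 2.2, 19.0]
grip_width: 0.087
grip_force: 122.4
tcp [ 535.8 -115.    -2.7] f [-6.   2.2 19. ]
side 350 z 21.92827012364754 (array([ 560.7, -142.3]), array([104.7,  32.8]), 82.97)
 front u: [ 0.00191774 -1.33189021] [-1.3 -1.5 -1.4 -1.7 -1.1 -1.1 -1.3 -2.2 -0.9 -1.1]
 ends v [-75.75615345  25.61989378]
top 12 z 22.97082458216073 (array([573.9, -48. ]), array([6.4, 9.8]), 88.08)
side 0 -95 slat z 56 33.43443617018332
side 0 60 slat z 36 32.19138672993799
side 9 -95 slat z 57 32.70613769398395
side 9 60 slat z 0 None
top 0 -95 slat z 40 31.97231049237803
top 0 60 slat z 37 32.905650756504656
top 9 -95 slat z 0 None
top 9 60 slat z 39 31.809732848712883Traceback (most recent call last):
  File "m.py", line 14, in <module>
    print(" front u:",np.polyfit(pts[:,0],pts[:,1],1),np.round(pts[:,1],1))
                                 ~~~^^^^^
IndexError: too many indices for array: array is 1-dimensional, but 2 were indexed
```

View pics/fin.png

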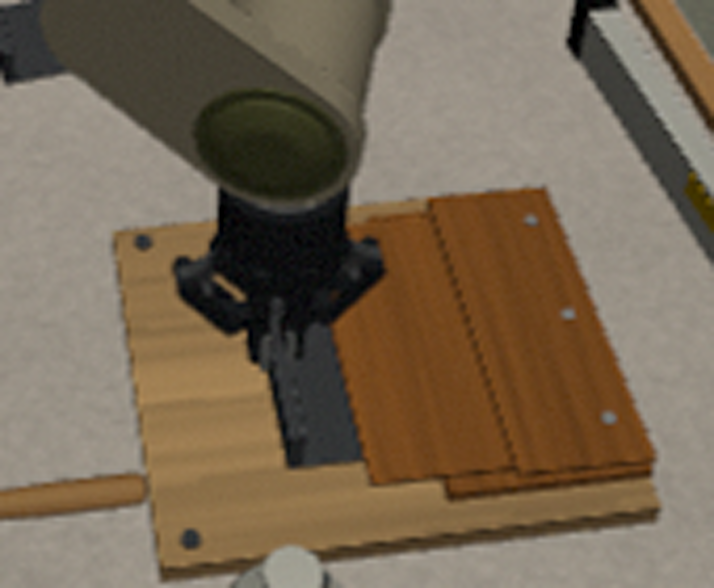

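The picture shows the strip's leaf going under the slat edge ((335,325) to (372,480)), and the slat is still down at 32 mm. Now a slightly firmer push, then I'll hand in.

```bash
python3 -m pendant '[[[0,0,0.003,0,0],[0,0,0.003,0,0],[0,0,0.003,0,0],[0,0,0.003,0,0],[0,0,0.003,0,0]]]' && python3 -c "
from rig import ctrl
print(ctrl.finish_job())"
```

```text
time_s: 16.7
eef_pos: [535.8, -115.0, -2.7]
ee_rot: [0.001, 0.731, 0.682, 0.0]
force: [-9.2, 3.3, 25.3]
grip_width: 0.089
grip_force: 123.5
the job is handed in; nothing more can be done
None
```

I handed the job in at 16.7 s: I pressed the cap fully down and released it, then slid the strip about 30 mm under the slat, centred to within about 1 mm with the slat still down; the gripper is still holding the strip and pushing it onto the panel with about 25 N.

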